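# Open the child-proof paint rack and hold its gate wide

### The arm

A 7-joint arm with a two-finger parallel gripper is mounted at the origin on a cart in front of the work surface, level with it; the furniture and walls round the work are solid. World frame = base frame: x ahead of the robot, y to its left, z up, the work surface at z = 0. Lengths are in m, angles in rad, forces in N, time in s.
With the tool pointing down it reaches from about 0.35 to 0.9 m from the base axis. Payload 7.2 kg.
Tool frame: the origin (TCP) lies midway between the tips of the shut fingers; the grasp point (between the pads) lies 19 mm behind it (env.grip_point_offset is the distance from the TCP to the grasp point, in m); z points along the fingers, y is the line along which they close (so a half turn about z gives the same grasp; the last joint's range is limited). The gripper opens to 85 mm and grips with 20 to 120 N. Pads are 22 mm wide; open, the fingers measure 114 mm over their backs; the gripper's body (76 mm by 85 mm) begins 54 mm behind the grasp point. The pads swing forward as they close: fully open they stand 13 mm farther back than shut.
Start: joints at [1.208, 0.411, -0.013, 1.596, 0.006, 1.134, -0.082], TCP at [0.182, -0.598, 0.231] pointing down, gripper open.
Joint ranges: [-2.95, 2.95], [-0.29, 1.99], [-1.47, 1.44], [0.14, 2.54], [-1.03, 4.17], [0.13, 1.85], [-2.86, 2.86]. Speed limits (rad/s): [2.39, 2.39, 3.01, 3.01, 3.14, 3.14, 3.14].

### API

Orientations are given as a unit quaternion [w, x, y, z].
In Python, from station import env gives the robot as it stands.
- The arm moves only by the tool jog_arm, never from a script. Its argument "moves" is one flat list of numbers, 7 for each row, row after row: the opening, from 0 (shut) to 1 (fully open), then the shift along the tool's x, y, z in fractions of the full range, 1 being 100 cm, then the turn, a rotation vector about the tool's x, y, z in shares of 2 rad (1.0 is 2 rad). In form: [fingers, x, y, z, wx, wy, wz, fingers, x, y, z, wx, wy, wz, ...]. A call has exactly 8 rows; each row is the pose to reach, as a shift and turn from the pose commanded when the call began, along the tool's axes at that moment; what a row does not reach only later rows make up. A row lasts 1/8 s, in which the tool goes at most 62.5 mm and 10.7 degrees, less where a joint would pass 70% of its speed; a pose out of reach is approached as far as the arm can. A shift or turn number past 1, either way, is cut back to 1. A call with a gripper value outside its range is refused whole. The fingers move at their own pace and stop on an object; the grip force is fixed at half the most. Time passes only in rows, so rows that repeat a pose let the fingers close, or fill a call up. It gives the time, the measured TCP pose, the force, the opening and the grip force at its end, in the units of the state.
- env.sense(): the state, without advancing time (a new reading comes with each control period).
- env.camera(name): name is "scene" or "side" or "wrist"; returns a dict with "img" (420x560x3 uint8, red, green, blue), "vfov" (degrees; the focal length in pixels is half the picture's height over the tangent of half this angle, whatever the lens; pixels are square), "cx", "cy" (the principal point, pixels), "world_from_camera" (4x4, takes a point from camera to world coordinates). Camera axes: x right, y down, z forward; pixel columns grow to the right and rows downward; lengths in m; the calibration is good to about 2 mm. A picture is of the moment at which its call begins. There is no depth.
- env.close_job(): hands the job in; it is judged then, once.
The state is a dict: "time_s": time; "joints": joint angles; "joint_velocities": joint speeds; "joint_torque": joint torques, N m; "tool_pos": TCP position; "orientation": TCP orientation; "wrist_force": force on the tool from outside, world axes, zero at the start; "torque": the same for the moment, N m; "grip_width": finger opening in m; "gripper_force": force on a finger pad.
Only numpy, scipy, OpenCV 4.12 (cv2) and the standard library are available. Lean on these libraries where they do the work, as an engineer would, in place of code of your own. Each camera call takes 0.05 s, during which the arm holds its last target. There are 200 camera calls.

### The job

Open the child-proof gate of the paint rack so that a pupil can reach the paints: squeeze the yellow catch and let it spring back, then squeeze the blue catch and let it spring back. Then swing the gate, which has an upright orange handle, past the click of its detent to about square with the rack (at least 70 degrees), and finish still holding it there with the fingers, because it swings back if let go. Do not tip the paints or disturb the things that stand around.

Things in the scene. Friction and masses are not known exactly. Their poses are not given: they have to be found in the camera images.
- rack: Fixed plywood paint rack on rubber feet. Origin: under the middle of its tray, 16 mm above the table; x axis from the front (gate, robot side) to the back, y left, z up. Tray 150 x 190 mm, gate across the front. Left of the tray (rack y 0.098 to 0.246, x -0.105 to 0.045) a wooden plinth, top 66 mm above the table, carries the catches. Nothing of the rack is higher than 143 mm above the table.
- catch_1 (a point): Yellow catch: upright fixed grey grip at rack +x and sprung yellow lever at -x, 24 mm wide, 128 mm high, free above 91 mm. Point: 111 mm above table (good pad height), midway across the pair when squeezed along rack x. Outer faces from the point: grip 13.5 mm; lever 37 mm at rest, 13.5 mm squeezed (51 mm over both at rest, its top leaning 3 mm farther out; 27 mm squeezed). Takes about 5 to 8 N.
- catch_2 (a point): Blue catch: the same as the yellow one, but squeezed along rack y: grey grip at +y, outer face 13.5 mm from the point; blue lever at -y, outer face 37 mm from the point at rest, 13.5 mm squeezed. It cannot be squeezed while bolt 1 is still shot.
- lever_1 (a joint): Yellow lever angle, rad: 0 at rest, 0.32 fully squeezed; springs back when released.
- lever_2 (a joint): Blue lever angle, rad: 0 at rest, 0.32 fully squeezed; springs back when released.
- bolt_1 (a joint): Steel safety bolt of the yellow catch, m: 0 shot (blocks the blue catch's bolt), about 0.014 drawn by a full squeeze; it stays drawn when the lever springs back. Free of the other bolt beyond 0.010.
- bolt_2 (a joint): Steel gate bolt of the blue catch, across the front of the gate's free end, m: 0 shot, about 0.014 drawn by a full squeeze; it stays drawn. The gate is free beyond 0.010.
- gate: The gate, 180 mm long, top 91 mm above the table, 12 mm thick. Origin: on its upright hinge axis 16 mm above the table; when shut its axes are those of rack and it runs along its own +y. It opens towards the robot, counterclockwise seen from above, to a stop at 1.65 rad. A spring pulls it shut (about 1 to 4 N at the handle); a detent resists between about 0.25 and 0.85 rad (up to about 5 N).
- gate_hinge (a point): On the gate's upright hinge axis at its right end, 121 mm above the table. When the gate is shut, it runs from here along rack +y.
- gate_handle (a point): Upright round orange handle on the gate's top edge, 16 mm in diameter, from 91 to 143 mm above the table, 140 mm from the hinge axis. The point lies on its axis 121 mm above the table (a good height for the middle of the pads). It turns with the gate. With the gate shut, the paints stand more than 60 mm behind it.
- paint_white: Loose paint bottle with white label and red band, black cap, 39 mm in diameter, 100 mm high, standing in the tray; origin under its middle, z up.
- paint_yellow: Loose black paint bottle with yellow band, 42 mm in diameter, 98 mm high, standing in the tray; origin under its middle, z up.
- paint_red: Loose red-orange paint bottle with white cap, 40 mm in diameter, 100 mm high, standing in the tray; origin under its middle, z up.
- spray_can: Bystander: black and green spray can, 67 mm in diameter, 215 mm high, loose, standing left of the rack; origin under its middle.
- core: Bystander: brown card tube standing upright, 70 mm in diameter, 128 mm high, loose, left of the rack; origin under its middle.
- tape: Bystander: roll of masking tape lying flat, 104 mm in diameter, 25 mm high, loose, in front of the rack's left end; origin under its middle.
There are look-alikes about, which are no part of the job. Leave any green look-alike of the paint_yellow alone.

How it is judged:
By the outcome, as a careful person would: the job done as asked, in the order asked, and still so for the second after the job is handed in, while the arm keeps its last pose, push and grip.
It also fails if it takes over 61 s, if anything falls off the work surface, if the arm or the gripper's body presses on something with over 40 N, if the wrist force passes 120 N, or if a joint passes its speed limit or range.

## Working session

There is one attempt and no reset: what is moved stays moved. The work goes in short steps, Python scripts to look and compute and a tool call to move; the robot and the scene stay as the last step left them, time stands still between calls to the robot, and variables do not carry over. Pictures are saved under pics/ and viewed, at most 10 in all, crops included, and the job is handed in when it is done.

Besides the shell and the picture viewer there is one more tool, called after "Emit:" as name(argument=value, ...), one argument or row to a line, values as JSON. jog_arm: Moves the arm, as the interface text tells. Its arguments: {"type":"object","properties":{"moves":{"type":"array"}},"required":["moves"]}

```bash
mkdir -p pics; ls; python3 - <<'E'
from station import env
import cv2,numpy as np
s=env.sense();print({k:np.round(v,3).tolist() for k,v in s.items()})
for n in["scene","side"]:
    c=env.camera(n);print(n,c["vfov"],c["cx"],c["cy"],np.round(c["world_from_camera"],4).tolist())
    np.save(f"pics/{n}_cal.npy",dict(c),allow_pickle=True)
    cv2.imwrite(f"pics/{n}0.png",cv2.resize(c["img"][:,:,::-1],(800,600),interpolation=cv2.INTER_CUBIC))
E
```

```text
pics
{'time_s': 0.0, 'joints': [1.208, 0.412, -0.013, 1.597, 0.006, 1.134, -0.082], 'joint_velocities': [-0.001, -0.001, 0.0, -0.002, 0.0, -0.002, 0.001], 'joint_torque': [-0.001, -60.063, 0.681, -29.941, 0.014, 0.011, -0.0], 'tool_pos': [0.181, -0.598, 0.23], 'orientation': [-0.001, 0.989, 0.147, -0.0], 'wrist_force': [-0.419, -0.556, 0.144], 'torque': [-0.023, 0.021, -0.013], 'gripper_force': 0.0, 'grip_width': 0.085}
scene 52.740165400872726 283.1347501774301 209.52939687756992 [[0.6459, -0.3669, 0.6695, -0.3596], [-0.7634, -0.3167, 0.5629, -0.7717], [0.0055, -0.8747, -0.4846, 0.77], [0.0, 0.0, 0.0, 1.0]]
side 42.54878513784591 281.5688038630266 192.58248558182797 [[0.9999, -0.0084, 0.0128, 0.5445], [-0.0153, -0.5855, 0.8106, -1.5224], [0.0007, -0.8107, -0.5855, 1.1778], [0.0, 0.0, 0.0, 1.0]]
```

View pics/scene0.png

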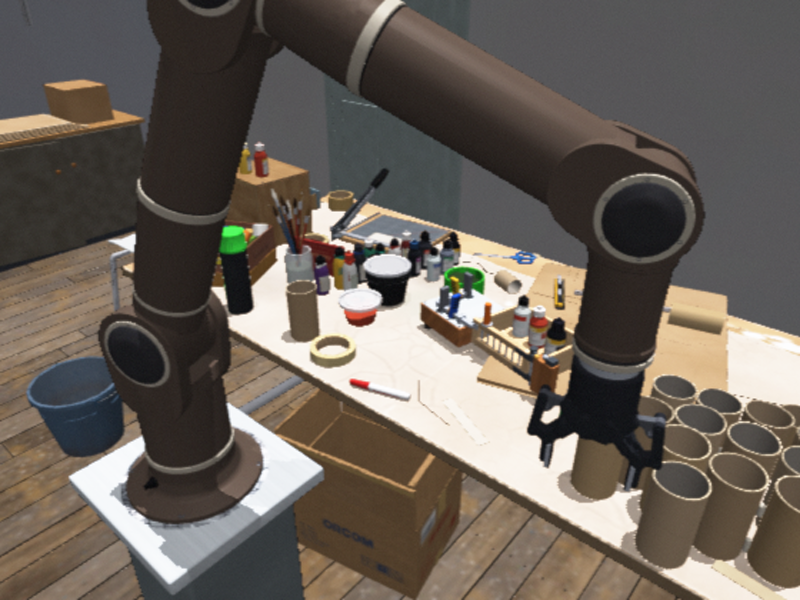

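View pics/side0.png

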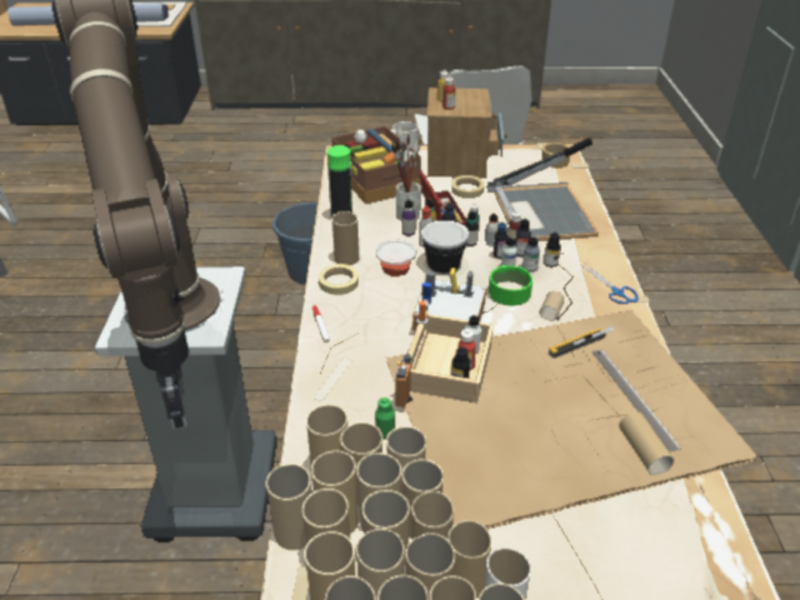

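The scene view shows the rack at about (520,340) (800-wide pixels), with the catches at (450,300), the orange handle at (487,312) and a brown post at (543,370). The side view shows the rack at (450,355), the catches at (430–470,290) and the handle at (422,312). I'll enlarge both.

```bash
cat > h.py <<'E'
import numpy as np,cv2
def load(n): return np.load(f"pics/{n}_cal.npy",allow_pickle=True).item()
def K(c):
    f=c["img"].shape[0]/2/np.tan(np.radians(c["vfov"]/2)); return f
def proj(c,p):
    W=np.array(c["world_from_camera"]);q=W[:3,:3].T@(np.array(p)-W[:3,3]);f=K(c)
    return np.array([c["cx"]+f*q[0]/q[2],c["cy"]+f*q[1]/q[2]])
def onz(c,u,v,z):
    W=np.array(c["world_from_camera"]);f=K(c);d=W[:3,:3]@[(u-c["cx"])/f,(v-c["cy"])/f,1]
    return W[:3,3]+d*(z-W[2,3])/d[2]
def crop(c,x0,y0,w,h,s):
    im=cv2.resize(np.ascontiguousarray(c["img"][y0:y0+h,x0:x0+w,::-1]),None,fx=s,fy=s,interpolation=cv2.INTER_CUBIC)
    for x in range(x0-x0%10+10,x0+w,10):
        cv2.line(im,((x-x0)*s,0),((x-x0)*s,6),(255,0,255),1); cv2.putText(im,str(x),((x-x0)*s-10,16),0,.35,(255,0,255),1)
    for y in range(y0-y0%10+10,y0+h,10):
        cv2.line(im,(0,(y-y0)*s),(6,(y-y0)*s),(255,0,255),1); cv2.putText(im,str(y),(8,(y-y0)*s+4),0,.35,(255,0,255),1)
    return im
E
python3 - <<'E'
from h import *
cv2.imwrite("pics/s1.png",crop(load("side"),265,180,90,110,5))
cv2.imwrite("pics/c1.png",crop(load("scene"),285,185,130,95,6))
E
```

```text
(no output)
```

View pics/s1.png

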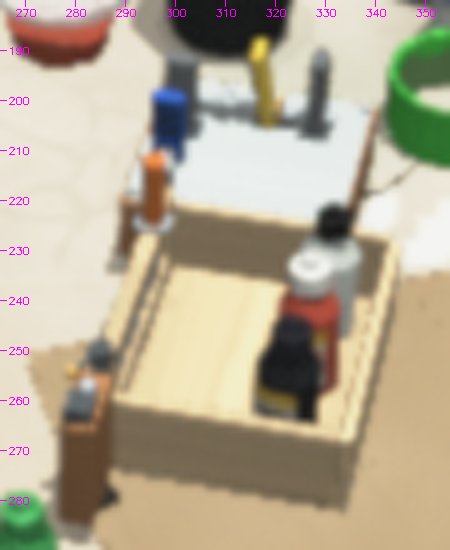

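View pics/c1.png

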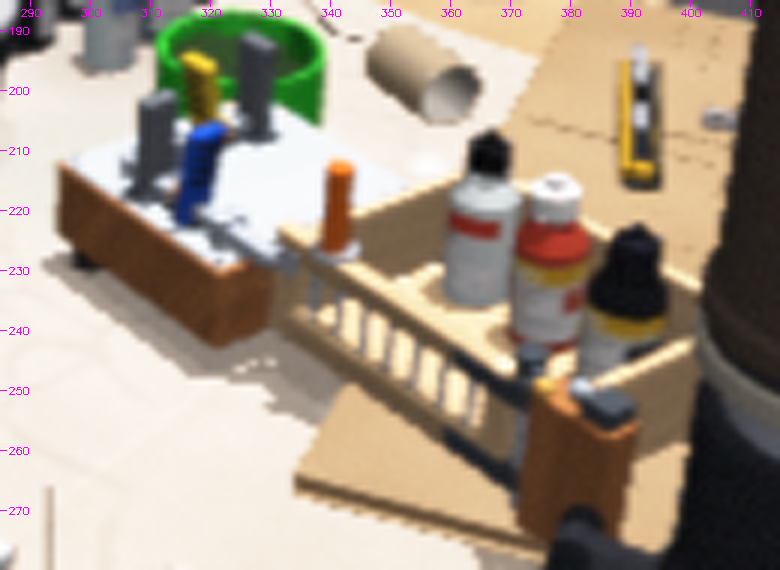

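The side crop shows (native pixels): yellow lever (317,188), its grip (328,191), blue lever (294,198), its grip (301,191), handle top (296,211). In the scene crop they are at (318,194), (328,191), (321,206), (312,201) and (341,212). Next, triangulate these points.

```bash
python3 - <<'E'
from h import *
A,B=load("scene"),load("side")
def tri(pa,pb):
    M=[];r=[]
    for c,p in((A,pa),(B,pb)):
        W=np.array(c["world_from_camera"]);f=K(c);d=W[:3,:3]@[(p[0]-c["cx"])/f,(p[1]-c["cy"])/f,1];d/=np.linalg.norm(d)
        P=np.eye(3)-np.outer(d,d);M.append(P);r.append(P@W[:3,3])
    return np.linalg.lstsq(np.vstack(M),np.hstack(r),rcond=None)[0]
for n,pa,pb,z in[("handle",(341.5,212.5),(295.5,211.5),.143),("hbase",(338.5,226.5),(295.5,224),.091),("grip1",(328.5,192),(328.5,191.5),.128),("yel",(318,195),(317,188.5),.128),("grip2",(312.5,201.5),(301,192.5),.128),("blue",(320.5,207),(294.5,199),.128)]:
    print(n,np.round(tri(pa,pb),4),np.round(onz(A,*pa,z)[:2],4),np.round(onz(B,*pb,z)[:2],4))
for n,p in[("plFL",(295,213)),("plFR",(322,231)),("gatefree top?",(332,224))]: print(n,np.round(onz(A,*p,.066)[:2],4))
for n,p in[("plFR",(292,218)),("plBL",(340,202)),]: print(n,np.round(onz(B,*p,.066)[:2],4))
E
```

```text
handle [ 0.6094 -0.1881  0.1413] [ 0.6076 -0.1889] [ 0.6092 -0.1914]
hbase [ 0.6107 -0.1815  0.0871] [ 0.6076 -0.1824] [ 0.6101 -0.1893]
grip1 [ 0.7246 -0.0611  0.1256] [ 0.7211 -0.0632] [ 0.724  -0.0651]
yel [ 0.6872 -0.0438  0.1243] [ 0.6797 -0.0495] [ 0.6869 -0.0473]
grip2 [ 0.6327 -0.0626  0.1251] [ 0.6305 -0.0634] [ 0.6321 -0.0695]
blue [ 0.6091 -0.1107  0.1327] [ 0.6172 -0.1049] [ 0.6092 -0.1055]
plFL [ 0.6207 -0.    ]
plFR [ 0.5864 -0.1365]
gatefree top? [ 0.6425 -0.136 ]
plFR [ 0.6011 -0.1272]
plBL [ 0.7689 -0.0414]
```

Units first: shifts go in shares of 100 cm and turns go in shares of 2 rad. So 41 cm / 100 = 0.41, 36 cm / 100 = 0.36, -0.98 rad / 2 = -0.49.

Emit:
jog_arm(
  moves=[1,0.04,-0.02,-0.04,0,0,-0.06,1,0.09,-0.05,-0.08,0,0,-0.12,1,0.14,-0.08,-0.11,0,0,-0.18,1,0.2,-0.11,-0.13,0,0,-0.25,1,0.25,-0.14,-0.15,0,0,-0.31,1,0.31,-0.17,-0.17,0,0,-0.375,1,0.36,-0.2,-0.18,0,0,-0.435,1,0.41,-0.23,-0.18,0,0,-0.49],
)

```text
time_s: 1.1
tool_pos: [0.4967, -0.2701, 0.4111]
orientation: [0.001, 0.803, 0.596, 0.0]
wrist_force: [0.9, -1.0, 0.0]
grip_width: 0.0852
gripper_force: 0.0
```

```bash
python3 - <<'E'
from station import env
import numpy as np,cv2
from h import *
s=env.sense();print({k:np.round(s[k],3).tolist() for k in("time_s","joints","tool_pos","orientation")})
c=env.camera("wrist");np.save("pics/wrist_cal.npy",dict(c),allow_pickle=True)
print(c["vfov"],c["cx"],c["cy"],np.round(c["world_from_camera"],3).tolist())
for p in[(.61,-.19,.14),(.71,-.06,.11),(.62,-.09,.11)]:print(proj(c,p))
E
```

```text
{'time_s': 1.1, 'joints': [0.722, 0.24, -0.394, 1.435, 0.092, 1.483, 0.037], 'tool_pos': [0.497, -0.27, 0.411], 'orientation': [0.001, 0.803, 0.596, 0.0]}
67.79776768355815 280.9779139186705 205.82128863541695 [[0.957, -0.275, -0.093, 0.52], [-0.29, -0.905, -0.311, -0.19], [0.001, 0.325, -0.946, 0.554], [0.0, 0.0, 0.0, 1.0]]
[351.11910252  76.11349122]
[405.36614853 -65.42464976]
[335.76248363  -9.99895529]
```

In the tool's units: 20 cm / 100 = 0.2, 16 cm / 100 = 0.16.

Emit:
jog_arm(
  moves=[1,0.04,0.02,0,0,0,0,1,0.08,0.05,0,0,0,0,1,0.12,0.07,0,0,0,0,1,0.16,0.09,0,0,0,0,1,0.2,0.11,0,0,0,0,1,0.2,0.11,0,0,0,0,1,0.2,0.11,0,0,0,0,1,0.2,0.11,0,0,0,0],
)

```text
time_s: 2.15
tool_pos: [0.6585, -0.1137, 0.4105]
orientation: [0.0, 0.804, 0.594, -0.0]
wrist_force: [-0.7, 0.4, -0.2]
grip_width: 0.0855
gripper_force: 0.0
```

```bash
python3 - <<'E'
from station import env
from h import *
s=env.sense();print({k:np.round(s[k],4).tolist() for k in("time_s","joints","tool_pos","orientation")})
c=env.camera("wrist");np.save("pics/wrist_cal.npy",dict(c),allow_pickle=True)
P=[proj(c,p) for p in[(.61,-.19,.14),(.71,-.06,.11),(.62,-.09,.11)]];print(np.round(P))
im=cv2.resize(c["img"][:,:,::-1],(800,600),interpolation=cv2.INTER_CUBIC)
for k in range(50,560,50): cv2.putText(im,str(k),(int(k*800/560),12),0,.4,(255,0,255),1)
for k in range(50,420,50): cv2.putText(im,str(k),(0,int(k*600/420)),0,.4,(255,0,255),1)
cv2.imwrite("pics/w2.png",im)
E
```

```text
{'time_s': 2.15, 'joints': [0.375, 0.4509, -0.4544, 1.16, 0.1933, 1.5715, -0.3372], 'tool_pos': [0.6585, -0.1137, 0.4105], 'orientation': [0.0003, 0.8043, 0.5943, -0.0003]}
[[265. 225.]
 [306. 112.]
 [251. 152.]]
```

View pics/w2.png

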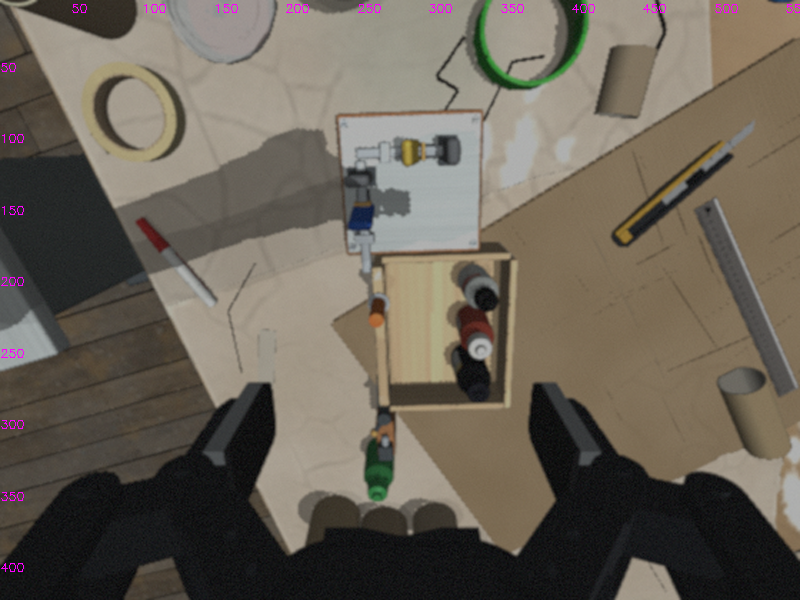

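The wrist view shows (picture pixels) the plinth from (338,115) to (482,253). Catch 1 is at (410–450,150), with yellow at -x and grey at +x. Catch 2 is at (360,180–215), with grey at the top (+y) and blue below (-y). The handle is at (377,312), the tray has three paints, and a green look-alike bottle stands at (378,480), which is to be left alone. The tape is at (132,110).

```bash
python3 - <<'E'
from h import *
c=load("wrist")
cv2.imwrite("pics/w3.png",crop(c,228,72,140,120,5))
h=cv2.cvtColor(c["img"],cv2.COLOR_RGB2HSV)
m=cv2.inRange(h,(5,180,120),(14,255,255));n,l,st,ce=cv2.connectedComponentsWithStats(m)
for i in range(1,n):
    if st[i,4]>8: print(st[i],ce[i])
E
```

```text
(no output)
```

View pics/w3.png

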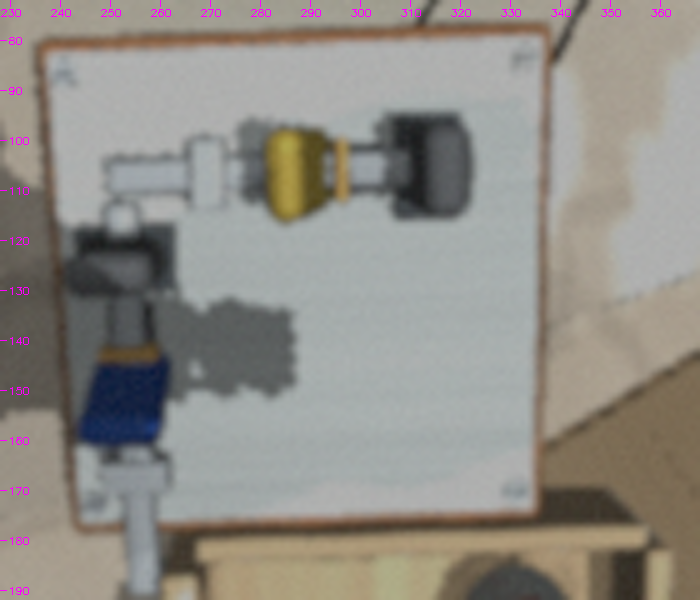

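The crop shows the plinth top corners at (236,81), (337,77), (335,174) and (243,177), the grip-1 top outer face at (322,105), the yellow outer edge at (281,106), the blue outer edge at (251.5,160), and the grip-2 top at about (250,123–131).

```bash
python3 - <<'E'
from h import *
c=load("wrist")
px=[(236.5,81),(337.5,77.5),(335,174.5),(243.5,177.5)]
R=np.array([(-.105,.246),(.045,.246),(.045,.098),(-.105,.098)])
Wp=np.array([onz(c,*p,.066)[:2] for p in px])
print(Wp.round(4), [np.linalg.norm(Wp[i]-Wp[i-1]).round(4) for i in range(4)])
rm,wm=R.mean(0),Wp.mean(0);a=R-rm;b=Wp-wm
yaw=np.arctan2((a[:,0]*b[:,1]-a[:,1]*b[:,0]).sum(),(a*b).sum())
Q=np.array([[np.cos(yaw),-np.sin(yaw)],[np.sin(yaw),np.cos(yaw)]])
o=wm-Q@rm;print("yaw",yaw,"origin",o,(Wp-(R@Q.T+o)).round(4).tolist())
def rk(p,z):return ((onz(c,*p,z)[:2]-o)@Q).round(4)
for n,p,z in[("grip1 out",(322,105.5),.128),("grip1 base-in",(307,105),.066),("yel out",(281.5,107),.128),("grip2 top+y",(250,123),.128),("grip2 top-y",(250,131),.128),("blue out",(251.5,160),.128),("blue inner",(254,144),.128),("handle top",(263,224),.143),("gatehinge?",(268,290),.091)]:print(n,rk(p,z))
np.save("pics/rack.npy",np.r_[o,yaw])
for z,n,p in[(.143,"h scene",(341.5,212.5))]:print(((onz(load("scene"),*p,z)[:2]-o)@Q).round(4),((onz(load("side"),295.5,211.5,z)[:2]-o)@Q).round(4))
cv2.imwrite("pics/w4.png",np.hstack([crop(c,235,185,60,110,5),crop(load("side"),270,205,45,110,5)]))
E
```

```text
[[ 0.6276  0.0082]
 [ 0.7686 -0.0305]
 [ 0.7305 -0.1686]
 [ 0.5896 -0.1302]] [np.float64(0.1435), np.float64(0.1462), np.float64(0.1433), np.float64(0.1461)]
yaw -0.26747922963946225 origin [ 0.66254541 -0.25411394] [[0.0013, -0.0027], [-0.0024, -0.0017], [-0.0013, 0.0028], [0.0024, 0.0016]]
grip1 out [0.0135 0.2074]
grip1 base-in [-0.0011  0.2073]
yel out [-0.039   0.2073]
grip2 top+y [-0.0812  0.1885]
grip2 top-y [-0.0818  0.1782]
blue out [-0.0823  0.1394]
blue inner [-0.0776  0.1609]
handle top [-0.0702  0.0505]
gatehinge? [-0.0718 -0.0937]
[-0.0702  0.0484] [-0.0681  0.0464]
```

View pics/w4.png

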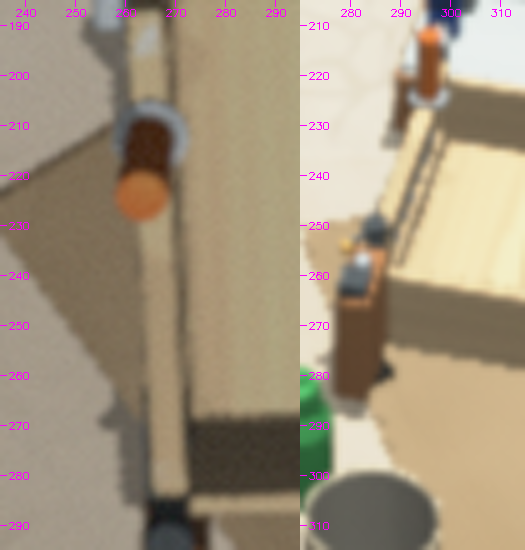

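```bash
cat >> h.py <<'E'
from scipy.spatial.transform import Rotation as Rt
ox,oy,yaw=np.load("pics/rack.npy")
def r2w(x,y,z): return np.array([ox+np.cos(yaw)*x-np.sin(yaw)*y,oy+np.sin(yaw)*x+np.cos(yaw)*y,z])
def shift(s,p,yang=None):
    """tool-frame shift (cm) and turn to world TCP p, closing line at world angle yang, tool down"""
    w,x,y,z=s["orientation"];R=Rt.from_quat([x,y,z,w])
    d=R.inv().apply(np.array(p)-s["tool_pos"])*100
    if yang is None: return d.round(2)
    T=Rt.from_matrix(np.array([[-np.sin(yang),np.cos(yang),0],[np.cos(yang),np.sin(yang),0],[0,0,-1]]).T)
    return np.r_[d,(R.inv()*T).as_rotvec()].round(3)
E
python3 - <<'E'
from station import env
from h import *
s=env.sense()
print(shift(s,r2w(-.0095,.2073,.30),yaw),shift(s,r2w(-.0095,.2073,.094),yaw),shift(s,r2w(.0005,.2073,.094),yaw))
print("can",onz(load("side"),237,107,.215),"core",onz(load("side"),241,152,.128), "catch1",r2w(0,.207,.1))
E
```

```text
[ 7.3950e+00  2.9180e+00  1.1058e+01  0.0000e+00  1.0000e-03 -3.1000e-02] [ 7.4100e+00  2.9110e+00  3.1658e+01  0.0000e+00  1.0000e-03 -3.1000e-02] [ 7.4400e+00  3.9100e+00  3.1658e+01  0.0000e+00  1.0000e-03 -3.1000e-02]
can [0.40021476 0.38402244 0.215     ] core [0.4209043  0.19028665 0.128     ] catch1 [ 0.71725574 -0.05447481  0.1       ]
```

In the tool's units: 25 cm / 100 = 0.25, 7.4 cm / 100 = 0.074, -0.03 rad / 2 = -0.015.

Emit:
jog_arm(
  moves=[1,0.037,0.015,0.03,0,0,-0.015,1,0.074,0.029,0.06,0,0,-0.015,1,0.074,0.029,0.11,0,0,-0.015,1,0.074,0.029,0.16,0,0,-0.015,1,0.074,0.029,0.21,0,0,-0.015,1,0.074,0.029,0.24,0,0,-0.015,1,0.074,0.029,0.25,0,0,-0.015,1,0.074,0.029,0.25,0,0,-0.015],
)

```text
time_s: 3.2
tool_pos: [0.7086, -0.0506, 0.1608]
orientation: [0.0, 0.795, 0.607, 0.0]
wrist_force: [0.7, -0.0, 0.9]
grip_width: 0.0856
gripper_force: 0.0
```

```bash
python3 - <<'E'
from station import env
from h import *
s=env.sense();print(s["joints"])
print(shift(s,r2w(-.0095,.2073,.094),yaw),shift(s,r2w(.0005,.2073,.094),yaw))
c=env.camera("wrist");np.save("pics/wrist_cal.npy",dict(c),allow_pickle=True)
for z in(.111,.128):print(proj(c,r2w(0,.2073,z)),proj(c,r2w(.0135,.2073,z)),proj(c,r2w(-.04,.2073,z)))
cv2.imwrite("pics/w5.png",cv2.resize(c["img"][:,:,::-1],(800,600)))
E
```

```text
[ 0.27694768  0.65651535 -0.44306891  1.41392868  0.29282558  1.13610787
 -0.47572318]
[-1.180e-01 -1.000e-02  6.684e+00  0.000e+00  0.000e+00  1.000e-03] [-1.190e-01  9.900e-01  6.684e+00  0.000e+00  0.000e+00  1.000e-03]
[296.66718712 232.2482679 ] [316.78380708 232.23150452] [237.06645181 232.29793378]
[297.97042843 243.35428094] [319.75721963 243.3363328 ] [233.42174046 243.40745669]
```

View pics/w5.png

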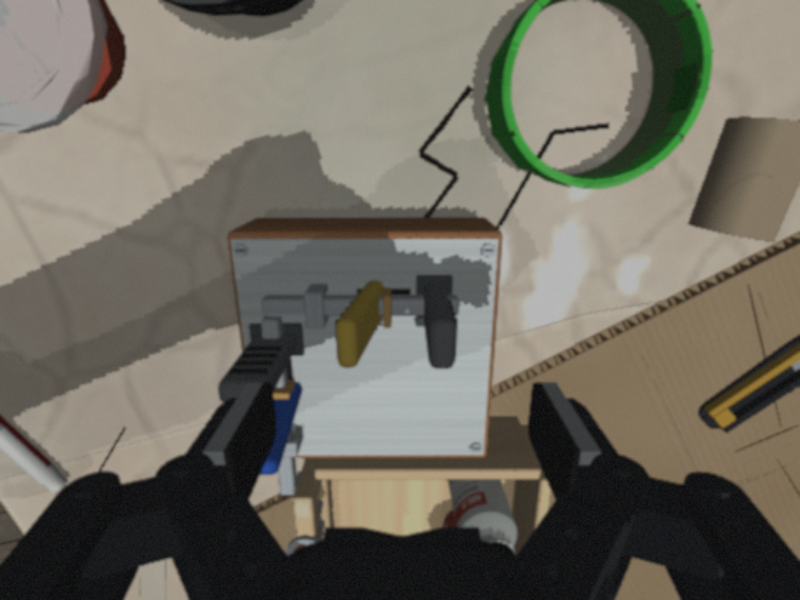

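The tops appear at (347,343) for yellow and (442,340) for grey, about 2 mm left of the estimate. The gripper straddles them, so I'll descend and squeeze.

In the tool's units: 6.6 cm / 100 = 0.066, 4.5 cm / 100 = 0.045.

Emit:
jog_arm(
  moves=[0.85,0,-0.002,0.005,0,0,0,0.85,0,-0.002,0.02,0,0,0,0.85,0,-0.002,0.045,0,0,0,0.85,0,-0.002,0.066,0,0,0,0.7,0,0.003,0.066,0,0,0,0.5,0,0.01,0.066,0,0,0,0.3,0,0.01,0.066,0,0,0,0.0,0,0.01,0.066,0,0,0],
)

```text
time_s: 4.25
tool_pos: [0.7187, -0.0523, 0.0961]
orientation: [0.0, 0.795, 0.607, 0.0]
wrist_force: [-1.2, -0.1, 5.5]
grip_width: 0.0263
gripper_force: 61.8
```

Emit:
jog_arm(
  moves=[0,0,0,0,0,0,0,0,0,0,0,0,0,0,0,0,0,0,0,0,0,0,0,0,0,0,0,0,0,0,0,0,0,0,0,0,0,0,0,0,0,0,0,0,0,0,0,0,0,0,0,0,0,0,0,0],
)

```text
time_s: 5.25
tool_pos: [0.7187, -0.0523, 0.0961]
orientation: [0.0, 0.795, 0.607, 0.0]
wrist_force: [-0.7, -0.3, 4.5]
grip_width: 0.0261
gripper_force: 61.8
```

```bash
python3 - <<'E'
from station import env
from h import *
c=env.camera("wrist")
cv2.imwrite("pics/w6.png",cv2.resize(c["img"][:,:,::-1],(800,600)))
E
```

```text
(no output)
```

View pics/w6.png

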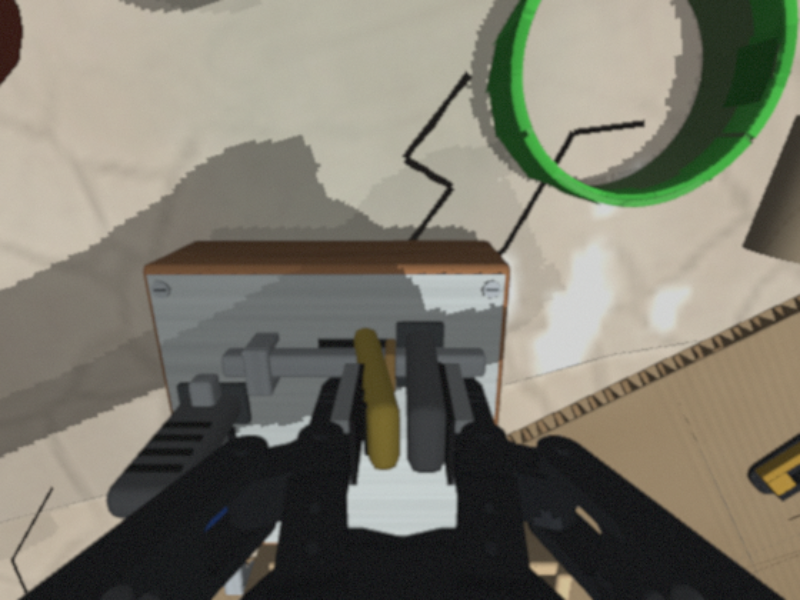

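Fully squeezed (26 mm) and the bolt is drawn. Now I'll release and rise.

In the tool's units: -12 cm / 100 = -0.12, -11 cm / 100 = -0.11, 0.33 rad / 2 = 0.165.

Emit:
jog_arm(
  moves=[0.5,0,-0.005,0,0,0,0,0.85,0,-0.012,0,0,0,0,0.85,0,-0.012,0,0,0,0,0.85,0,-0.012,-0.01,0,0,0,0.85,0,-0.012,-0.04,0,0,0,0.85,0,-0.012,-0.08,0,0,0,0.85,0,-0.012,-0.11,0,0,0.075,0.85,0,-0.012,-0.12,0,0,0.165],
)

```text
time_s: 6.3
tool_pos: [0.7083, -0.0494, 0.2185]
orientation: [0.001, 0.885, 0.466, 0.003]
wrist_force: [-1.2, 0.4, 0.4]
grip_width: 0.0723
gripper_force: 0.0
```

```bash
python3 - <<'E'
from station import env
from h import *
s=env.sense();print(s["joints"].round(3) if hasattr(s["joints"],"round") else s["joints"])
q=(np.array([.7187,-.0523])-[ox,oy])@np.array([[np.cos(yaw),-np.sin(yaw)],[np.sin(yaw),np.cos(yaw)]]);print("squeezed pt rack",q)
print(shift(s,r2w(-.081,.1675,.18),yaw-np.pi/2))
E
```

```text
[ 0.236  0.595 -0.38   1.362  0.224  1.22  -0.762]
squeezed pt rack [0.00081809 0.2094792 ]
[-6.313e+00 -5.354e+00  3.800e+00  2.000e-03 -6.000e-03  1.236e+00]
```

In the tool's units: -6.3 cm / 100 = -0.063, 3.8 cm / 100 = 0.038, 1.236 rad / 2 = 0.618.

Emit:
jog_arm(
  moves=[0.85,-0.01,-0.01,0,0,0,0.09,0.85,-0.02,-0.02,0,0,0,0.18,0.85,-0.03,-0.03,0,0,0,0.27,0.85,-0.045,-0.04,0,0,0,0.36,0.85,-0.063,-0.053,0.01,0,0,0.45,0.85,-0.063,-0.053,0.02,0,0,0.54,0.85,-0.063,-0.053,0.03,0,0,0.618,0.85,-0.063,-0.053,0.038,0,0,0.618],
)

```text
time_s: 7.3
tool_pos: [0.6281, -0.0716, 0.1771]
orientation: [0.0, 0.992, -0.13, 0.001]
wrist_force: [0.6, -0.6, 0.3]
grip_width: 0.0726
gripper_force: 0.0
```

```bash
python3 - <<'E'
from station import env
from h import *
s=env.sense();print(np.round(s["joints"],3))
print(shift(s,r2w(-.0815,.1675,.096),yaw-np.pi/2),shift(s,r2w(-.0815,.1785,.096),yaw-np.pi/2))
c=env.camera("wrist");np.save("pics/wrist_cal.npy",dict(c),allow_pickle=True)
for n,p in(("grip out",(-.0815,.192,.128)),("blue out",(-.0815,.1385,.128)),("grip R",(-.0695,.192,.128)),("grip L",(-.0935,.192,.128))):print(n,(proj(c,r2w(*p))/.7).round())
cv2.imwrite("pics/w7.png",cv2.resize(c["img"][:,:,::-1],(800,600)))
E
```

```text
[ 0.127  0.474 -0.126  1.634  0.067  1.036 -1.85 ]
[-1.900e-02 -6.200e-02  8.109e+00 -0.000e+00 -2.000e-03  8.000e-03] [-1.000e-02 -1.162e+00  8.109e+00 -0.000e+00 -2.000e-03  8.000e-03]
grip out [348. 328.]
blue out [462. 329.]
grip R [347. 304.]
grip L [349. 351.]
```

View pics/w7.png

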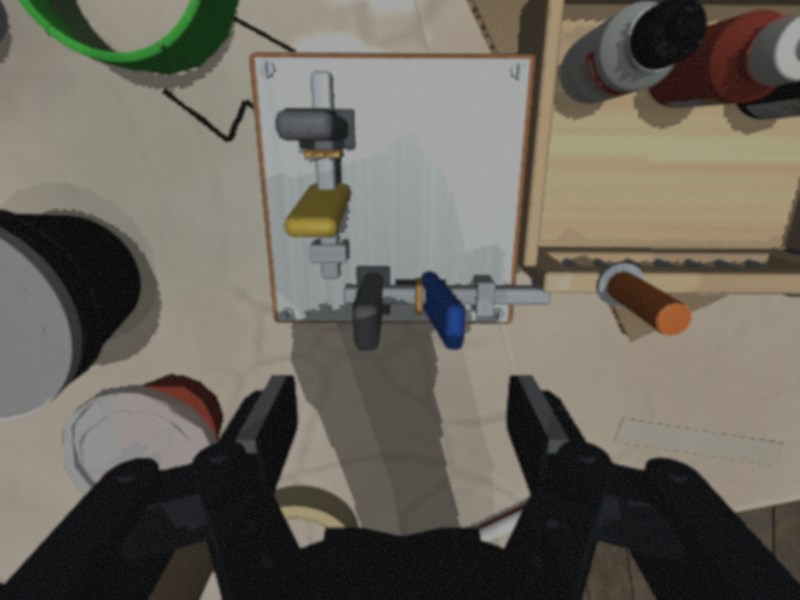

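The yellow lever has sprung back with bolt 1 drawn. Grip 2 is at (368,325), the blue lever at (455,325), and both lie between the fingers.

In the tool's units: 8.1 cm / 100 = 0.081, 5.5 cm / 100 = 0.055.

Emit:
jog_arm(
  moves=[0.85,0,0,0.03,0,0,0,0.85,0,0,0.055,0,0,0,0.85,0,0,0.081,0,0,0,0.85,0,0,0.081,0,0,0,0.7,0,-0.005,0.081,0,0,0,0.5,0,-0.01,0.081,0,0,0,0.3,0,-0.01,0.081,0,0,0,0.0,0,-0.01,0.081,0,0,0],
)

```text
time_s: 8.35
tool_pos: [0.6315, -0.0626, 0.0983]
orientation: [0.0, 0.992, -0.13, 0.002]
wrist_force: [-2.3, -1.8, 8.0]
grip_width: 0.0259
gripper_force: 60.1
```

Emit:
jog_arm(
  moves=[0,0,0,0,0,0,0,0,0,0,0,0,0,0,0,0,0,0,0,0,0,0,0,0,0,0,0,0,0,0,0,0,0,0,0,0,0,0,0,0,0,0,0,0,0,0,0,0,0,0,0,0,0,0,0,0],
)

```text
time_s: 9.35
tool_pos: [0.6315, -0.0625, 0.0984]
orientation: [0.0, 0.992, -0.13, 0.002]
wrist_force: [-1.0, -1.1, 7.9]
grip_width: 0.0258
gripper_force: 60.1
```

Fully squeezed. Release and rise.

In the tool's units: -10 cm / 100 = -0.1, 1.1 cm / 100 = 0.011.

Emit:
jog_arm(
  moves=[0.5,0,0.005,0,0,0,0,0.85,0,0.011,0,0,0,0,0.85,0,0.011,0,0,0,0,0.85,0,0.011,-0.01,0,0,0,0.85,0,0.011,-0.04,0,0,0,0.85,0,0.011,-0.08,0,0,0,0.85,0,0.011,-0.1,0,0,0,0.85,0,0.011,-0.1,0,0,0],
)

```text
time_s: 10.35
tool_pos: [0.6285, -0.0719, 0.198]
orientation: [-0.0, 0.992, -0.13, 0.002]
wrist_force: [-0.2, 1.0, -0.4]
grip_width: 0.0724
gripper_force: 0.0
```

```bash
python3 - <<'E'
from station import env
from h import *
s=env.sense();print(np.round(s["joints"],3))
c=env.camera("wrist");np.save("pics/wrist_cal.npy",dict(c),allow_pickle=True)
cv2.imwrite("pics/w8.png",cv2.resize(c["img"][:,:,::-1],(800,600)))
for y in(.048,.050):print((proj(c,r2w(-.070,y,.143))/.7).round(1),shift(s,r2w(-.070,y,.20)),shift(s,r2w(-.070,y,.104)))
E
```

```text
[ 0.129  0.454 -0.128  1.613  0.063  1.074 -1.847]
[653.7 303.6] [ 1.02 11.88 -0.21] [ 0.98 11.9   9.39]
[649.5 303.6] [ 1.02 11.68 -0.21] [ 0.98 11.7   9.39]
```

View pics/w8.png

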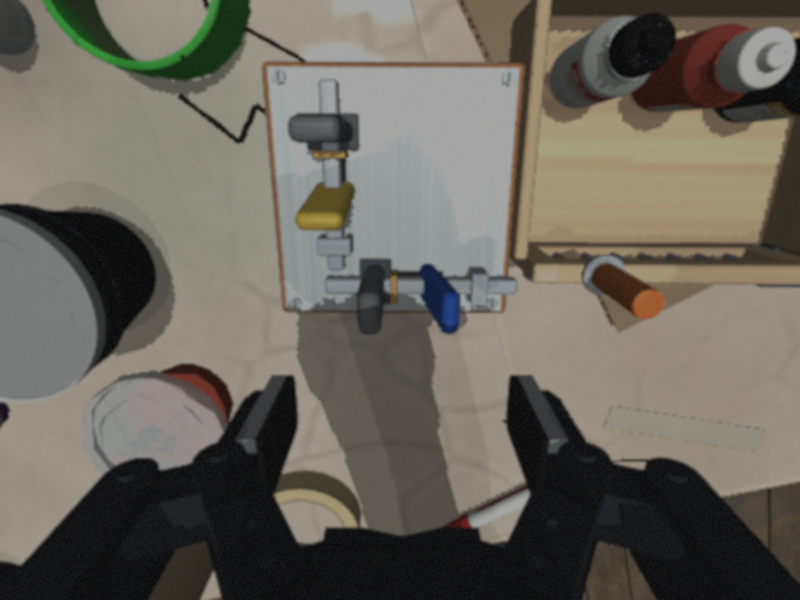

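The blue lever has sprung back, and the gate bolt is drawn (its end moved from 548 to 515). The handle top is at (648,303), matching the prediction. Next, grasp the handle.

In the tool's units: 11.65 cm / 100 = 0.1165, 10 cm / 100 = 0.1.

Emit:
jog_arm(
  moves=[0.85,0.005,0.05,0,0,0,0,0.85,0.01,0.1,0,0,0,0,0.85,0.01,0.1165,0.005,0,0,0,0.85,0.01,0.1165,0.04,0,0,0,0.85,0.01,0.1165,0.075,0,0,0,0.85,0.01,0.1165,0.092,0,0,0,0.5,0.01,0.1165,0.093,0,0,0,0,0.01,0.1165,0.093,0,0,0],
)

```text
time_s: 11.4
tool_pos: [0.6074, -0.1876, 0.1033]
orientation: [0.0, 0.992, -0.13, 0.001]
wrist_force: [-0.9, -0.1, 0.1]
grip_width: 0.0366
gripper_force: 0.0
```

In the tool's units: -2.4 cm / 100 = -0.024, -1.8 cm / 100 = -0.018.

Emit:
jog_arm(
  moves=[0,0,0,0,0,0,0,0,0,0,0,0,0,0,0,0,0,0,0,0,0,0,0,0,0,0,0,0,0,-0.005,0,0,0,0,0,0,-0.012,0.0005,0,0,0,0,0,-0.018,0.001,0,0,0,0,0,-0.024,0.002,0,0,0,0],
)

```text
time_s: 12.4
tool_pos: [0.5847, -0.1825, 0.1038]
orientation: [-0.0, 0.992, -0.129, 0.002]
wrist_force: [6.3, 4.8, 4.2]
grip_width: 0.0143
gripper_force: 58.7
```

```bash
python3 - <<'E'
from station import env
from h import *
s=env.sense();print(np.round(s["joints"],3))
for a in range(15,91,5):
    t=np.radians(a);print(a,shift(s,r2w(-.070-.14*np.sin(t),-.0895+.14*np.cos(t),s["tool_pos"][2])))
E
```

```text
[ 0.297  0.522 -0.1    1.752  0.064  0.867 -1.661]
15 [-1.22  0.26 -0.01]
20 [-2.39  0.62 -0.01]
25 [-3.52  1.08 -0.02]
30 [-4.61  1.64 -0.02]
35 [-5.64  2.28 -0.03]
40 [-6.62  3.02 -0.03]
45 [-7.53  3.84 -0.04]
50 [-8.36  4.73 -0.04]
55 [-9.11  5.69 -0.05]
60 [-9.77  6.72 -0.05]
65 [-10.35   7.8   -0.05]
70 [-10.82   8.92  -0.06]
75 [-11.2   10.08  -0.06]
80 [-11.47  11.27  -0.06]
85 [-11.64  12.48  -0.06]
90 [-11.71  13.7   -0.07]
```

In the tool's units: -8.4 cm / 100 = -0.084, -7.5 cm / 100 = -0.075.

Emit:
jog_arm(
  moves=[0,-0.012,0.003,0,0,0,0,0,-0.024,0.006,0,0,0,0,0,-0.035,0.011,0,0,0,0,0,-0.046,0.016,0,0,0,0,0,-0.056,0.023,0,0,0,0,0,-0.066,0.03,0,0,0,0,0,-0.075,0.038,0,0,0,0,0,-0.084,0.047,0,0,0,0],
)

```text
time_s: 13.4
tool_pos: [0.4891, -0.2028, 0.1036]
orientation: [-0.002, 0.992, -0.128, -0.001]
wrist_force: [-5.2, 17.1, 18.3]
grip_width: 0.0143
gripper_force: 60.1
```

```bash
python3 - <<'E'
from station import env
from h import *
s=env.sense();print(np.round(s["joints"],3))
for a in range(50,91,5):
    t=np.radians(a);print(a,shift(s,r2w(-.070-.14*np.sin(t),-.0895+.14*np.cos(t),s["tool_pos"][2])))
E
```

```text
[ 0.388  0.406 -0.106  1.951  0.053  0.79  -1.575]
50 [ 0.36  0.32 -0.  ]
55 [-0.39  1.28 -0.  ]
60 [-1.06  2.31 -0.01]
65 [-1.64  3.38 -0.01]
70 [-2.11  4.51 -0.01]
75 [-2.49  5.67 -0.02]
80 [-2.77  6.86 -0.02]
85 [-2.94  8.07 -0.03]
90 [-3.01  9.29 -0.03]
```

In the tool's units: 2 cm / 100 = 0.02, -1.9 cm / 100 = -0.019.

Emit:
jog_arm(
  moves=[0,-0.003,0,0,0,0,0,0,-0.005,0,0,0,0,0,0,-0.009,0.005,0,0,0,0,0,-0.013,0.01,0,0,0,0,0,-0.016,0.015,0,0,0,0,0,-0.019,0.02,0,0,0,0,0,-0.019,0.02,0,0,0,0,0,-0.019,0.02,0,0,0,0],
)

```text
time_s: 14.4
tool_pos: [0.4666, -0.2191, 0.1036]
orientation: [-0.001, 0.992, -0.129, 0.0]
wrist_force: [-2.7, 12.0, 13.7]
grip_width: 0.0146
gripper_force: 58.3
```

```bash
python3 - <<'E'
from station import env
from h import *
s=env.sense();print(np.round(s["joints"],3),np.round(s["wrist_force"],1),np.round(s["torque"],2))
w,x,y,z=s["orientation"];print("tool force",Rt.from_quat([x,y,z,w]).inv().apply(s["wrist_force"]).round(1))
for a in(55,60,65): 
    t=np.radians(a);print(a,shift(s,r2w(-.070-.14*np.sin(t),-.0895+.14*np.cos(t),s["tool_pos"][2])))
c=env.camera("scene");np.save("pics/scene_cal.npy",dict(c),allow_pickle=True)
a=crop(c,240,170,160,130,4);cv2.imwrite("pics/c9.png",a)
E
```

```text
[ 0.428  0.385 -0.101  1.986  0.051  0.773 -1.531] [-2.7 12.  13.7] [2.29 0.2  0.59]
tool force [ -5.6 -11.  -13.7]
55 [ 1.36 -0.87  0.  ]
60 [ 0.7   0.15 -0.  ]
65 [ 0.12  1.23 -0.  ]
```

View pics/c9.png

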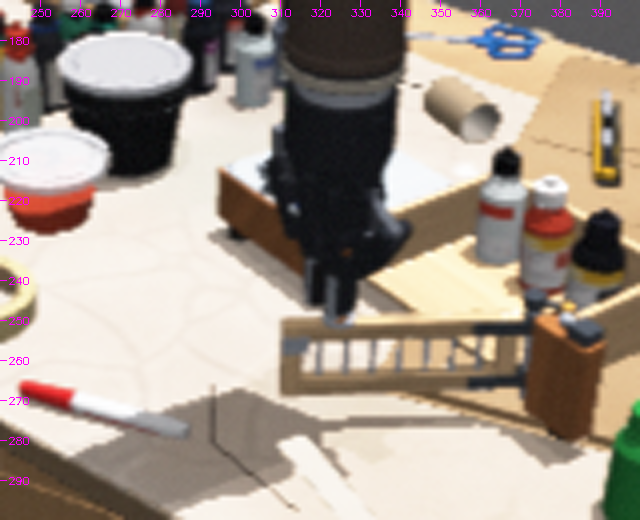

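The gate (top edge from (283,323) to (525,322)) is about 55–60° open, the gripper still holds the handle, and the paints stand. Continue to about 85°.

In the tool's units: 5.7 cm / 100 = 0.057, -2.2 cm / 100 = -0.022.

Emit:
jog_arm(
  moves=[0,-0.003,0,0,0,0,0,0,-0.009,0.01,0,0,0,0,0,-0.013,0.021,0,0,0,0,0,-0.017,0.032,0,0,0,0,0,-0.02,0.044,0,0,0,0,0,-0.022,0.057,0,0,0,0,0,-0.022,0.057,0,0,0,0,0,-0.022,0.057,0,0,0,0],
)

```text
time_s: 15.45
tool_pos: [0.4279, -0.2712, 0.1035]
orientation: [-0.0, 0.991, -0.131, -0.001]
wrist_force: [-9.1, 5.3, 18.8]
grip_width: 0.0128
gripper_force: 57.0
```

```bash
python3 - <<'E'
from station import env
from h import *
s=env.sense();w,x,y,z=s["orientation"];print("tool force",Rt.from_quat([x,y,z,w]).inv().apply(s["wrist_force"]).round(1))
d=np.array(s["tool_pos"])[:2]-r2w(-.07,-.0895,0)[:2]
print(np.linalg.norm(d),np.degrees(np.arctan2(d[1],d[0])-yaw)-90)
# gate top edge direction from camera, wood colour below gripper
c=env.camera("scene");np.save("pics/scene_cal.npy",dict(c),allow_pickle=True)
for a in(70,80,88):
    t=np.radians(a);print(a,[proj(c,r2w(-.07-r*np.sin(t),-.0895+r*np.cos(t),z)).round() .tolist() for r,z in((.02,.091),(.18,.091),(.18,.03))])
g=cv2.cvtColor(c["img"],cv2.COLOR_RGB2GRAY)
cv2.imwrite("pics/c10.png",crop(c,260,190,150,120,4))
from pathlib import Path
b=env.camera("side");o=load("side")["img"]
df=cv2.absdiff(b["img"],o).max(2)>50
n,l,st,ce=cv2.connectedComponentsWithStats(df.astype(np.uint8))
for i in range(1,n):
    if st[i,4]>60: print(st[i].tolist())
E
```

```text
tool force [-10.2  -2.7 -18.7]
0.15215095293906108 85.83970064636861
70 [[366.0, 249.0], [312.0, 257.0], [311.0, 275.0]]
80 [[367.0, 250.0], [317.0, 263.0], [316.0, 281.0]]
88 [[367.0, 250.0], [322.0, 268.0], [321.0, 287.0]]
[36, 1, 53, 27, 826]
[92, 0, 42, 27, 797]
[124, 6, 22, 21, 148]
[49, 28, 42, 60, 1839]
[148, 41, 26, 20, 170]
[158, 77, 124, 196, 4643]
[104, 87, 22, 6, 97]
[89, 92, 23, 43, 320]
[107, 94, 20, 46, 446]
[78, 130, 42, 34, 331]
[246, 133, 8, 15, 75]
[131, 140, 7, 26, 113]
[80, 146, 24, 21, 378]
[65, 161, 37, 51, 629]
[75, 214, 57, 36, 1149]
[131, 217, 30, 25, 382]
[287, 223, 13, 29, 152]
[238, 261, 39, 13, 133]
```

The tool sits about 12 mm outside the handle's 140 mm circle, so the handle is near the pad edge. I'll push back inward while gripping.

In the tool's units: 1.2 cm / 100 = 0.012, 0.9 cm / 100 = 0.009.

Emit:
jog_arm(
  moves=[0,0.003,0,0,0,0,0,0,0.006,0,0,0,0,0,0,0.009,0,0,0,0,0,0,0.012,0,0,0,0,0,0,0.012,0,0,0,0,0,0,0.012,0,0,0,0,0,0,0.012,0,0,0,0,0,0,0.012,0,0,0,0,0],
)

```text
time_s: 16.55
tool_pos: [0.4281, -0.2709, 0.1031]
orientation: [-0.003, 0.991, -0.132, -0.012]
wrist_force: [-48.3, 20.6, 60.0]
grip_width: 0.0129
gripper_force: 69.7
```

```bash
cat > st.py <<'E'
from station import env
from h import *
s=env.sense();w,x,y,z=s["orientation"];print("tool force",Rt.from_quat([x,y,z,w]).inv().apply(s["wrist_force"]).round(1),np.round(s["torque"],2))
d=np.array(s["tool_pos"])[:2]-r2w(-.07,-.0895,0)[:2]
print(np.linalg.norm(d),np.degrees(np.arctan2(d[1],d[0])-yaw)-90)
for n in("wrist","scene","side"):
    c=env.camera(n);np.save(f"pics/{n}_now.npy",dict(c),allow_pickle=True)
    m=cv2.inRange(cv2.cvtColor(c["img"],cv2.COLOR_RGB2HSV),(5,170,60),(14,255,255))
    k,l,st,ce=cv2.connectedComponentsWithStats(m)
    for i in range(1,k):
        if st[i,4]>8: print(n,st[i].tolist(),ce[i].round(1))
    t=np.radians(86);print(" pred handle",proj(c,r2w(-.07-.14*np.sin(t),-.0895+.14*np.cos(t),.143)).round(1))
E
python3 st.py
```

```text
tool force [-53.5  -7.4 -58.6] [ 3.99  9.16 -0.1 ]
0.15209230907754126 85.73470046097034
wrist [262, 227, 38, 83, 1413] [279.  275.8]
wrist [284, 249, 4, 8, 12] [285.2 252.8]
 pred handle [285.3 295.4]
scene [172, 162, 4, 7, 17] [172.9 164.6]
scene [232, 181, 2, 12, 12] [232.3 186.5]
scene [242, 218, 21, 7, 72] [251.1 221. ]
scene [372, 227, 11, 3, 14] [376.6 228.4]
 pred handle [333.8 246.7]
side [240, 230, 2, 12, 13] [240.8 235.2]
 pred handle [239.8 229.3]
```

In the tool's units: -0.9 cm / 100 = -0.009, -0.5 cm / 100 = -0.005.

Emit:
jog_arm(
  moves=[0,-0.005,0,0,0,0,0,0,-0.009,0,0,0,0,0,0,-0.009,0,0,0,0,0,0,-0.009,0,0,0,0,0,0,-0.009,0,0,0,0,0,0,-0.009,0,0,0,0,0,0,-0.009,0,0,0,0,0,0,-0.009,0,0,0,0,0],
)

```text
time_s: 17.7
tool_pos: [0.428, -0.271, 0.1034]
orientation: [-0.001, 0.991, -0.131, -0.004]
wrist_force: [-18.8, 9.5, 29.5]
grip_width: 0.0125
gripper_force: 60.6
```

```bash
python3 st.py; python3 - <<'E'
from h import *
from station import env
s=env.sense();w,x,y,z=s["orientation"];R=Rt.from_quat([x,y,z,w])
c=np.load("pics/wrist_now.npy",allow_pickle=True).item()
p=np.array(s["tool_pos"])
# handle centred at tool offset dx (m) along tool x
for dx in(0,.004,.008,.012):
    q=p+R.apply([dx,0,0])
    f=lambda o,z:proj(c,np.r_[(q+R.apply([o,0,0]))[:2],z]).round(1).tolist()
    print(dx,"top edge near palm",f(-.008,.143),"top centre",f(0,.143),"top +edge",f(.008,.143),"base +edge",f(.008,.093))
hsv=cv2.cvtColor(c["img"],cv2.COLOR_RGB2HSV)
for v in range(222,322,4): 
    row=c["img"][v,255:310:6]; print(v,["%d,%d,%d"%tuple(t) for t in row])
E
```

```text
tool force [-20.9  -4.3 -29.4] [ 1.8   3.45 -0.14]
0.1521446010717742 85.78286723882928
wrist [262, 227, 38, 80, 1494] [280.1 272.4]
 pred handle [285.1 293.2]
scene [172, 162, 4, 6, 16] [172.9 164.4]
scene [232, 181, 2, 12, 12] [232.2 186.5]
scene [242, 218, 21, 10, 93] [251.8 221.8]
scene [372, 227, 11, 3, 14] [377.2 228.3]
 pred handle [333.8 246.7]
side [240, 231, 2, 11, 12] [240.9 235.6]
 pred handle [239.8 229.3]
0 top edge near palm [281.3, 335.1] top centre [281.3, 318.9] top +edge [281.3, 302.0] base +edge [281.2, 244.5]
0.004 top edge near palm [281.3, 327.1] top centre [281.3, 310.6] top +edge [281.3, 293.3] base +edge [281.2, 237.7]
0.008 top edge near palm [281.3, 318.9] top centre [281.3, 302.0] top +edge [281.2, 284.4] base +edge [281.1, 230.9]
0.012 top edge near palm [281.3, 310.6] top centre [281.3, 293.3] top +edge [281.2, 275.3] base +edge [281.1, 224.0]
222 ['147,141,129', '147,144,132', '99,102,106', '127,132,134', '127,133,136', '128,133,137', '128,132,135', '96,94,90', '147,142,131', '148,143,131']
226 ['146,141,129', '127,124,115', '125,131,135', '116,118,119
[... 2298 characters left out ...]
29', '91,50,28', '89,51,27', '89,47,25', '84,48,23', '73,76,77', '22,23,23']
302 ['22,19,24', '41,44,43', '77,44,24', '89,50,27', '92,54,33', '91,52,27', '88,49,25', '45,28,22', '40,43,44', '18,14,14']
306 ['18,15,16', '24,25,24', '35,34,30', '92,62,47', '88,50,26', '88,52,28', '96,82,70', '19,20,22', '18,18,21', '9,9,8']
310 ['19,18,18', '20,21,21', '38,37,33', '99,95,86', '100,96,87', '102,97,88', '93,86,74', '14,20,19', '19,19,19', '16,12,13']
314 ['19,21,24', '15,16,17', '54,51,46', '96,88,77', '75,68,61', '70,65,58', '69,63,56', '21,21,23', '14,18,14', '17,15,13']
318 ['21,21,21', '11,12,14', '28,31,28', '35,37,38', '65,58,54', '60,56,51', '71,67,59', '25,24,27', '14,10,12', '23,22,22']
```

The handle's top disc (rows 277–309) is 12 mm inward of the pad centre, so the fingers grip it by their edges. I'll loosen slightly while pushing inward, then re-grip.

In the tool's units: 0.9 cm / 100 = 0.009, 0.5 cm / 100 = 0.005.

Emit:
jog_arm(
  moves=[0,0.005,0,0,0,0,0,0,0.009,0,0,0,0,0,0.24,0.009,0,0,0,0,0,0.24,0.009,0,0,0,0,0,0,0.009,0,0,0,0,0,0,0.009,0,0,0,0,0,0,0.009,0,0,0,0,0,0,0.009,0,0,0,0,0],
)

```text
time_s: 18.85
tool_pos: [0.4406, -0.2735, 0.1022]
orientation: [-0.0, 0.991, -0.13, -0.001]
wrist_force: [-5.6, 5.8, 5.3]
grip_width: 0.0145
gripper_force: 58.3
```

```bash
cat > dx.py <<'E'
from h import *
from station import env
s=env.sense();w,x,y,z=s["orientation"];R=Rt.from_quat([x,y,z,w])
c=np.load("pics/wrist_now.npy",allow_pickle=True).item();p=np.array(s["tool_pos"])
for dx in(-.004,0,.004,.008,.012):
    f=lambda o:proj(c,np.r_[(p+R.apply([dx+o,0,0]))[:2],.143])[1].round(1)
    print(dx,f(-.008),f(.008))
r=c["img"][220:345,272:290].astype(int).mean(1);print([(220+i,*r[i].round().astype(int)) for i in range(0,125,5)])
E
python3 st.py; python3 dx.py
```

```text
tool force [-6.9 -4.2 -5.2] [1.07 0.9  0.08]
0.13944659922280397 85.01986088540681
wrist [269, 250, 14, 12, 57] [275.9 256.1]
wrist [269, 263, 6, 5, 12] [271.3 265. ]
wrist [276, 265, 9, 6, 17] [279.7 267.1]
wrist [266, 268, 17, 32, 185] [273.1 285.6]
wrist [262, 300, 38, 35, 818] [280.1 318.2]
 pred handle [287.2 322. ]
scene [172, 162, 4, 6, 16] [172.9 164.4]
scene [232, 181, 2, 10, 10] [232.2 185.5]
scene [242, 218, 21, 10, 74] [251.1 221.2]
scene [372, 227, 11, 3, 13] [377.  228.3]
scene [330, 245, 4, 13, 25] [331.1 250.9]
 pred handle [333.8 246.7]
 pred handle [239.8 229.3]
-0.004 344.7 312.0
0 336.8 303.3
0.004 328.7 294.5
0.008 320.4 285.5
0.012 312.0 276.3
[(220, np.int64(141), np.int64(124), np.int64(98)), (225, np.int64(145), np.int64(128), np.int64(102)), (230, np.int64(148), np.int64(130), np.int64(104)), (235, np.int64(123), np.int64(108), np.int64(86)), (240, np.int64(60), np.int64(60), np.int64(59)), (245, np.int64(75), np.int64(78), np.int64(80)), (250, np.int64(61), np.int64(41), np.int64(29)), (255, np.int64(60), np.int64(36), np.int64(20)), (260, np.int64(60), np.int64(35), np.int64(20)), (265, np.int64(60), np.int64(35), np.int64(19)), (270, np.int64(60), np.int64(36), np.int64(20)), (275, np.int64(59), np.int64(34), np.int64(18)), (280, np.int64(59), np.int64(34), np.int64(18)), (285, np.int64(60), np.int64(34), np.int64(19)), (290, np.int64(60), np.int64(35), np.int64(19)), (295, np.int64(60), np.int64(34), np.int64(19)), (300, np.int64(60), np.int64(35), np.int64(19)), (305, np.int64(71), np.int64(41), np.int64(23)), (310, np.int64(91), np.int64(52), np.int64(28)), (315, np.int64(91), np.int64(51), np.int64(28)), (320, np.int64(90), np.int64(52), np.int64(28)), (325, np.int64(89), np.int64(50), np.int64(26)), (330, np.int64(89), np.int64(51), np.int64(27)), (335, np.int64(72), np.int64(47), np.int64(34)), (340, np.int64(52), np.int64(50), np.int64(46))]
```

The handle is now centred in the pads, the gate is at 85° and the forces are low. Handing in.

```bash
python3 -c "
from station import env
print(env.close_job())"
```

```text
the job is handed in; nothing more can be done
None
```

The job is handed in: I squeezed the yellow catch, then the blue one, each sprang back with its bolt drawn, and the gate is held by its handle at about 85°. The paints were standing when last viewed, at about 60° open. I viewed 12 pictures, two over the limit of 10, and one inward push while re-centring the grip raised the wrist force to about 80 N (limit 120 N).

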